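Turn the polishing barrel until its filling neck points straight up

ROBOT

A 6-joint arm with a two-finger parallel gripper is mounted at the origin on the work surface. World frame = base frame: x ahead of the robot, y to its left, z up, the work surface at z = 0. Lengths are in m, angles in rad, forces in N, time in s.
With the tool pointing down it reaches from about 0.35 to 0.975 m from the base axis. Payload 7.1 kg.
Tool frame: the origin (TCP) lies at the very end of the fingers, on their centre line; the grasp point (between the pads) lies manip.pinch_z behind it (manip.pinch_z is the distance from the TCP to the grasp point, in m); z points along the fingers, y is the line along which they close (so a half turn about z gives the same grasp; the last joint's range is limited). The gripper opens to 88 mm and grips with 3 to 60 N. Pads are 20 mm wide; open, the fingers measure 115 mm over their backs; the gripper's body (75 mm by 178 mm) begins 61 mm behind the grasp point.
Start: joints at [1.191, 0.423, 1.63, -0, 1.089, -0.019], TCP at [0.221, 0.585, 0.223] pointing down, gripper open.
Joint ranges: [-3, 3], [-0.9, 2.11], [0.09, 2.58], [-1.31, 4.45], [0.11, 2.69], [-2.54, 2.54]. Speed limits (rad/s): [2.39, 2.39, 3.01, 3.14, 3.14, 3.14].

INTERFACE

Orientations are given as a unit quaternion [w, x, y, z].
In Python, from station import manip gives the robot as it stands.
- The arm moves only by the tool jog_arm, never from a script. Its argument "rows" is a list of rows, each a list of 7 numbers: the shift along the tool's x, y, z scaled (see below), then the turn, a rotation vector about the tool's x, y, z scaled (see below), then the closure, from 0 (fully open) to 1 (shut). A call has 1 to 20 rows; each row is the pose to reach, as a shift and turn from the pose commanded when the call began, along the tool's axes at that moment; what a row does not reach only later rows make up. The controller multiplies each number of a shift by 120 mm and each number of a turn by pi/2 rad. A row lasts 1/12 s, in which the tool goes at most 41.7 mm and 7.16 degrees, less where a joint would pass 70% of its speed; a pose out of reach is approached as far as the arm can. A call with a number of a shift or a turn outside -1 to 1 is refused whole. A call with a gripper value outside its range is refused whole. The fingers move at their own pace and stop on an object; "newtons" is the grip in N (left out, the last holds). Time passes only in rows, so rows that repeat a pose let the fingers close. It gives the time, the measured TCP pose, the force, the opening and the grip force at its end, in the units of the state.
- manip.state(): the state, without advancing time (a new reading comes with each control period).
- manip.get_image(name): name is "scene" or "top"; returns the picture (480x640x3 uint8, red, green, blue); there is no depth.
- manip.calibration(name): a dict with "K" (3x3 intrinsics, pixels), "xyz" and "attitude" of the camera in the world. Camera axes: x right, y up, looking along -z (the intrinsics and any distortion apply to the point x, -y, -z); pixel columns grow to the right and rows downward; lengths in m; the calibration is good to about 2 mm. A picture is of the moment at which its call begins. calibration takes no time and is no camera call.
- manip.finish_job(): hands the job in; it is judged then, once.
Trained networks look in the newest picture that a camera, given by its name, has taken for a name from the list of things; names that differ only in an ending like _2 or _b are one class to them, and where a whole thing is asked for, a point or a joint stands for the part that bears it (a point fixed in the world has none). Each returns a list of dicts, best first, with "conf" (0 to 1); they miss things now and then, are a little off and sometimes report something else, mostly with a low value. They report only what shows in the picture. A call takes as long as a camera call.
- manip.silhouettes(label, camera): "region" (480x640 bool, what is visible of it) and "box" ([left, top, width, height] in pixels, round what is visible of it).
The state is a dict: "t": time; "joint_pos": joint angles; "joint_velocities": joint speeds; "tau": joint torques, N m; "ee_pos": TCP position; "tcp_rot": TCP orientation; "force": force on the tool from outside, world axes, zero at the start; "moment": the same for the moment, N m; "grip_width": opening from 0.0 (shut) to 1.0 (fully open); "grip_force": force on a finger pad.
Only numpy, scipy, OpenCV 4.12 (cv2) and the standard library are available. Lean on these libraries where they do the work, as an engineer would, in place of code of your own. Each camera call takes 0.05 s, during which the arm holds its last target. There are 200 camera calls.

TASK

The small polishing barrel must be refilled: turn it by gently pushing its long spokes with the fingertips, one spoke after another, until its short filling neck points straight up, and leave it standing like that. Push on the spokes only, never on the neck; do not pinch or lift anything, do not shift the barrel's stand, and leave the bottle, jar and bowl beside it where they are.

Things in the scene. Friction and masses are not known exactly. Their poses are not given: they have to be found in the camera images.
- stand: loose heavy stand, 4 kg: base plate 200 x 200 x 14 mm and, on its -x side, a white upright 75 mm wide (59 to 81 mm behind the origin; bearing boss 52 to 86 mm) up to 197 mm high. Origin: centre of the plate's underside. z up; x, along the barrel's axle, points from upright to barrel, away from the robot, turned up to 26 degrees either way about the vertical.
- barrel: white drum, 110 mm diameter, 70 mm long, on a level axle 165 mm above the work surface. Origin: on the axle line in the plane of the spokes, above the stand's origin. x: along the axle, as the stand's x. z: from the axle through the neck (must end pointing up). Turns over a turn either way, stiff (0.22 N m), stays where left. At the start z is 100 to 180 degrees from up, either side.
- spoke_end (a point): outer end of one of the six equal spokes, 140 mm from the axle line: straight steel bars 12 mm thick with round ends, sticking out of the drum's girth in one upright plane, 60 degrees apart, no rim. They lie at 30, 90, 150, 210, 270 and 330 degrees from the barrel's z about its x; this one lies 30 degrees from z towards the barrel's +y. Pushing near an end takes about 2 N.
- neck: filling neck fixed to the barrel, midway between two spokes and in their plane: a steel tube of 24 mm diameter with a screw cap of 36 mm diameter and 16 mm height at its end. It is shorter and thicker than the spokes. Origin: centre of the cap's flat outer face, 95 mm from the axle line. z points outward along the neck.
- bottle: upright white plastic bottle, 44 mm diameter, 125 mm tall, bystander. Origin: centre of its underside.
- jar: upright white plastic jar with grey lid, 56 mm diameter, 60 mm tall, bystander. Origin: centre of its underside.
- bowl: grey plastic mixing bowl, 90 mm diameter, 50 mm tall, bystander. Origin: centre of its underside.

How it is judged:
At the end, for the whole second after the job is handed in: The neck points straight up within 6 degrees, the barrel is at rest, the stand is upright within 20 mm of where it stood, and the bottle, jar and bowl are within 30 mm of where they stood (angle between neck's own z axis and vertical below 0.105 rad and height (world z) of neck above 0.24 m and angular speed of barrel below 0.1 rad/s and distance of stand from where it was at the start of the episode below 0.02 m and angle between stand's own z axis and vertical below 0.05 rad and distance of each of bottle, jar, bowl from where it was at the start of the episode below 0.03 m); the robot touches nothing.
It fails at once if the filling neck is pushed (more than 2 N) (contact force between neck and anything else above 2 N).
It fails at once if the barrel or a spoke is pinched or pushed roughly (more than 25 N) (contact force between barrel and anything else above 25 N).
It fails at once if the stand is shifted by more than 20 mm, lifted or tipped (distance of stand from where it was at the start of the episode above 0.02 m or height (world z) of stand above 0.01 m or angle between stand's own z axis and vertical above 0.1 rad).
It fails at once if the bottle, jar or bowl is moved by more than 30 mm or lifted (distance of any of bottle, jar, bowl from where it was at the start of the episode above 0.03 m or height (world z) of any of bottle, jar, bowl above 0.015 m).
It also fails if it takes over 51 s, if anything falls off the work surface, if the arm or the gripper's body presses on something with over 40 N, if the wrist force passes 120 N, or if a joint passes its speed limit or range.

## Working session

There is one attempt and no reset: what is moved stays moved. The work goes in short steps, Python scripts to look and compute and a tool call to move; the robot and the scene stay as the last step left them, time stands still between calls to the robot, and variables do not carry over. Pictures are saved under pics/ and viewed, at most 10 in all, crops included, and the job is handed in when it is done.

Besides the shell and the picture viewer there is one more tool, called after "Request:" by a JSON object that holds its "method" and its "body", one argument or row to a line. jog_arm: Moves the arm, as the interface text tells. Its arguments: {"type":"object","properties":{"rows":{"type":"array","items":{"type":"array","items":{"type":"number"}}},"newtons":{"type":"number"}},"required":["rows"]}

```bash
mkdir -p pics; ls; python3 - <<'E'
from station import manip
import cv2,numpy as np
np.set_printoptions(precision=4,suppress=True)
for c in("scene","top"):
    im=manip.get_image(c); cv2.imwrite(f"pics/{c}0.png",im[:,:,::-1]); print(c,manip.calibration(c))
    for l in("stand","barrel","spoke_end","neck","bottle","jar","bowl"):
        print(l,[(round(d["conf"],2),d["box"],int(d["region"].sum())) for d in manip.silhouettes(l,c)][:3])
print(manip.state(), manip.pinch_z)
E
```

```text
pics
scene {'K': array([[446.2547,   0.    , 322.0347],
       [  0.    , 446.2547, 243.8247],
       [  0.    ,   0.    ,   1.    ]]), 'xyz': array([0.9814, 0.8188, 0.7931]), 'attitude': array([0.231 , 0.1072, 0.4468, 0.8576])}
stand [(0.73, [264.2, 159.1, 92.4, 123.2], 5184), (0.36, [216.9, 217.0, 16.2, 43.3], 526)]
barrel [(0.66, [276.4, 162.4, 68.8, 83.3], 2136)]
spoke_end [(0.93, [279.4, 161.3, 71.1, 82.7], 2186)]
neck []
bottle [(0.58, [217.4, 218.8, 16.6, 42.9], 495)]
jar [(0.55, [317.8, 278.6, 23.3, 35.6], 526)]
bowl []
top {'K': array([[624.9856,   0.    , 335.4967],
       [  0.    , 624.9856, 238.0757],
       [  0.    ,   0.    ,   1.    ]]), 'xyz': array([0.4882, 0.0744, 1.4314]), 'attitude': array([-0.7005, -0.0196,  0.0236,  0.713 ])}
stand [(0.56, [372.2, 213.6, 130.4, 114.7], 8172)]
barrel [(0.63, [382.3, 243.1, 120.3, 55.2], 2850), (0.24, [315.0, 230.2, 25.2, 23.7], 487)]
spoke_end [(0.93, [385.6, 242.0, 112.0, 57.6], 2736)]
neck [(0.19, [384.8, 242.1, 117.8, 56.2], 2901)]
bottle [(0.74, [462.3, 159.9, 27.5, 25.8], 494)]
jar [(0.58, [316.3, 232.1, 25.0, 21.4], 448)]
bowl [(0.79, [320.2, 315.9, 41.3, 38.1], 1299)]
{'t': 0.8, 'joint_pos': array([ 1.191 ,  0.4231,  1.6299,  0.    ,  1.0886, -0.019 ]), 'joint_velocities': array([-0.0007, -0.0008,  0.001 , -0.0012,  0.0002, -0.0011]), 'tau': array([ -0.0009, -54.4509, -27.4038,   0.0642,   0.0167,  -0.    ]), 'ee_pos': array([0.2206, 0.5847, 0.2227]), 'tcp_rot': array([-0.    ,  0.1794,  0.9838,  0.    ]), 'force': array([-0.313 , -0.1551,  0.3635]), 'moment': array([ 0.0402, -0.0169, -0.003 ]), 'grip_force': 0.0, 'grip_width': 0.9988353813333435} 0.0187
```

```bash
python3 - <<'E'
import cv2
a=cv2.imread("pics/scene0.png");cv2.imwrite("pics/s0c.png",cv2.resize(a[120:330,180:460],None,fx=2.8,fy=2.8,interpolation=cv2.INTER_CUBIC))
a=cv2.imread("pics/top0.png");cv2.imwrite("pics/t0c.png",cv2.resize(a[140:370,290:560],None,fx=2.6,fy=2.6,interpolation=cv2.INTER_CUBIC))
E
```

```text
(no output)
```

View pics/s0c.png

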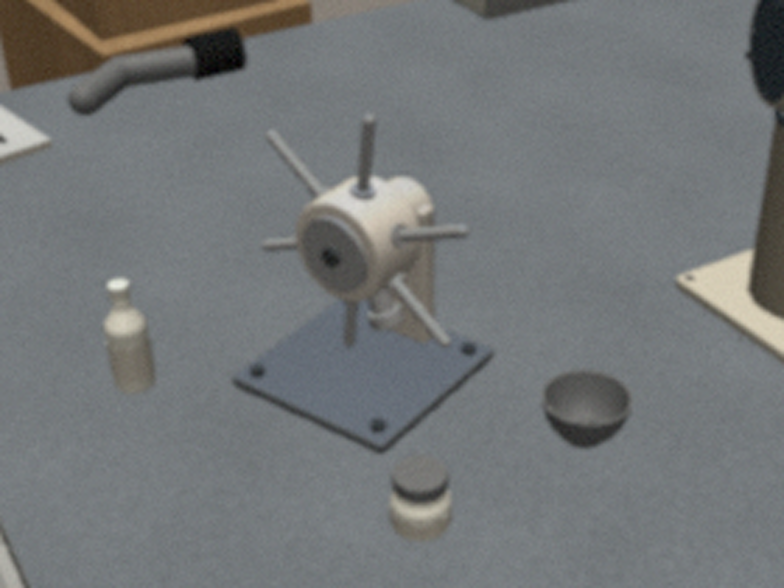

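View pics/t0c.png

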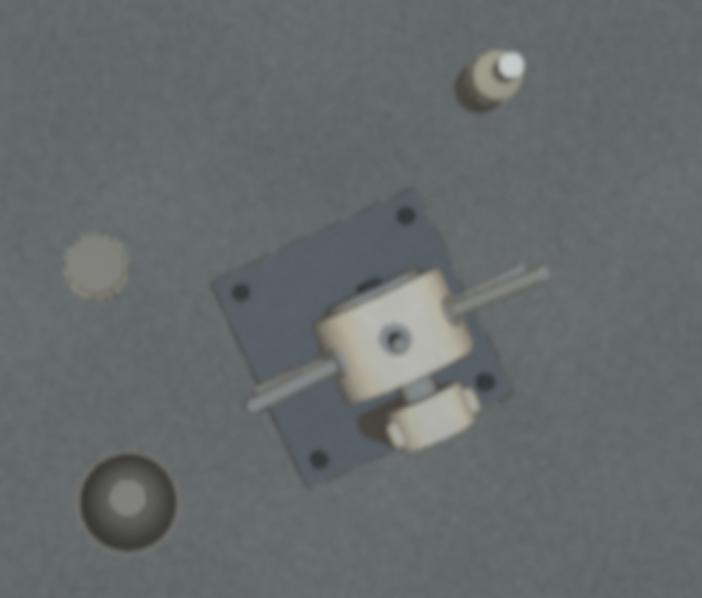

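```bash
cat > h.py <<'E'
import numpy as np
from scipy.spatial.transform import Rotation as R
from scipy.optimize import least_squares
np.set_printoptions(precision=4,suppress=True)
def proj(c,P):
    q=np.array(c["attitude"]);r=R.from_quat(np.r_[q[1:],q[0]])
    p=r.inv().apply(np.atleast_2d(P)-c["xyz"]);p=p*[1,-1,-1]
    u=p@np.array(c["K"]).T
    return u[:,:2]/u[:,2:]
def spoke(s,phi,k,r=.138):
    """s=(x,y,yaw); angle phi of barrel z from up about stand x; k = angle of point from z (rad)"""
    a=phi+k
    l=np.array([0,-np.sin(a)*r,np.cos(a)*r+.165])
    return R.from_euler('z',s[2]).apply(l)+[s[0],s[1],0]
def plate(s,z=.014):
    return R.from_euler('z',s[2]).apply(np.array([[.1,.1,z],[.1,-.1,z],[-.1,-.1,z],[-.1,.1,z]]))+[s[0],s[1],0]
E
cat > fit.py <<'E'
from h import *
from station import manip
ct,cs=manip.calibration("top"),manip.calibration("scene")
T=lambda l:np.array(l)/2.6+[290,140]
S=lambda l:np.array(l)/2.8+[180,120]
pt=T([(212,284),(413,188),(512,395),(308,487)])
ps=S([(380,450),(235,380),(493,352)])
# scene spokes: up, upperleft, left, down, lowerright,right ; start phase a0 for up spoke
ss=S([(370,118),(270,135),(265,245),(350,345),(446,342),(465,231)])
ts=T([(395,342),(545,271),(250,406)])
for sgn in(1,-1):
  f=lambda p:np.r_[(proj(ct,plate(p))-pt).ravel(),(proj(cs,plate(p)[[0,1,3]])-ps).ravel(),
   np.ravel([proj(cs,spoke(p,p[3],sgn*np.pi/3*i))[0]-ss[i] for i in(0,1,2,3,4,5)]), proj(ct,spoke(p,p[3],0))[0]-ts[0]]
  r=least_squares(f,[.5,-.1,.4,0],loss='soft_l1');print(sgn,r.x,r.cost);print(r.fun.reshape(-1,2))
  for i in range(6):print(i,proj(cs,spoke(r.x,r.x[3],sgn*np.pi/3*i)),ss[i],proj(ct,spoke(r.x,r.x[3],sgn*np.pi/3*i)))
E
python3 fit.py
```

```text
1 [ 0.4994 -0.1428  0.414  -0.1456] 9.29804444724796
[[-2.0675 -1.1774]
 [ 0.1391 -0.9119]
 [-0.0971 -0.6069]
 [-1.5899  1.286 ]
 [ 0.4529 -1.4203]
 [-1.7404 -1.6424]
 [ 0.4752 -1.3372]
 [-0.4112 -0.5085]
 [-0.3215 -0.7498]
 [ 0.19    0.1069]
 [-0.5897 -0.2393]
 [ 0.4591  1.11  ]
 [ 0.0869 -0.058 ]
 [ 0.4452  1.0631]]
0 [[311.7316 161.6344]] [312.1429 162.1429] [[442.3683 272.6015]]
1 [[276.1071 167.4645]] [276.4286 168.2143] [[498.7892 244.3811]]
2 [[274.8329 207.6069]] [274.6429 207.5   ] [[490.144  243.7162]]
3 [[304.4103 242.9749]] [305.     243.2143] [[437.101  265.8426]]
4 [[339.7448 243.2529]] [339.2857 242.1429] [[387.3453 290.3481]]
5 [[346.1584 202.442 ]] [346.0714 202.5   ] [[384.1777 296.2675]]
-1 [ 0.499  -0.1425  0.4106 -0.1144] 407.5924779751324
[[ -2.1266  -1.2065]
 [  0.2104  -0.6642]
 [ -0.302   -0.2266]
 [ -1.9296   1.3864]
 [  0.4544  -1.385 ]
 [ -1.5814  -1.7277]
 [  0.6745  -1.2314]
 [ -1.5469  -1.0872]
 [ 69.3068  32.778 ]
 [ 65.9806  35.1341]
 [  0.7174   0.3927]
 [-63.6676 -33.2792]
 [-70.3002 -34.1881]
 [  2.4571   0.2611]]
0 [[310.596  161.0557]] [312.1429 162.1429] [[444.3802 271.7996]]
1 [[345.7353 200.9922]] [276.4286 168.2143] [[384.8702 295.9709]]
2 [[340.6235 242.6341]] [274.6429 207.5   ] [[386.1651 290.9163]]
3 [[305.7174 243.607 ]] [305.     243.2143] [[435.2161 266.8426]]
4 [[275.6181 208.8637]] [339.2857 242.1429] [[488.9164 244.5152]]
5 [[275.7712 168.3119]] [346.0714 202.5   ] [[499.4827 244.2892]]
```

Request:
{"method": "jog_arm", "body": {
  "rows": [
    [-0.3, -0.3, -0.4, 0, 0, 0.08, 1],
    [-0.6, -0.6, -0.7, 0, 0, 0.16, 1],
    [-0.8, -0.8, -1, 0, 0, 0.24, 1],
    [-1, -1, -1, 0, 0, 0.32, 1],
    [-1, -1, -1, 0, 0, 0.4, 1],
    [-1, -1, -1, 0, 0, 0.46, 1],
    [-1, -1, -1, 0, 0, 0.507, 1],
    [-1, -1, -1, 0, 0, 0.507, 1]
  ],
  "newtons": 5
}}

```text
t: 1.47
ee_pos: [0.291, 0.4296, 0.3435]
tcp_rot: [0.0, 0.548, 0.836, 0.001]
force: [-0.9, -0.6, -0.2]
grip_width: 0.433
grip_force: 0.0
```

```bash
cat >> h.py <<'E'
S0=np.array([.4994,-.1428,.414])
def where(s=S0):
    """TCP in stand frame (x',y',z), yaw error of tool, remaining"""
    from station import manip
    st=manip.state();q=st["tcp_rot"];r=R.from_quat(np.r_[q[1:],q[0]])
    p=R.from_euler('z',-s[2]).apply(st["ee_pos"]-[s[0],s[1],0])
    m=R.from_euler('z',-s[2])*r
    print("t",st["t"],"stand-frame tcp",p,"tool axes in stand frame",m.as_matrix().round(3).tolist(),"F",st["force"],st["grip_width"])
    return p
E
python3 -c "
from h import *;where()
from station import manip
cs=manip.calibration('scene');print(proj(cs,spoke(S0,-.1456,np.radians(210),.09)),(382/2.8+180,312/2.8+120))"
```

```text
t 1.4667 stand-frame tcp [0.0395 0.6079 0.3435] tool axes in stand frame [[0.004, 1.0, 0.001], [1.0, -0.004, 0.001], [0.001, 0.001, -1.0]] F [-0.8885 -0.5923 -0.2051] 0.43284521538501475
[[318.161  233.9864]] (316.42857142857144, 231.42857142857144)
```

Request:
{"method": "jog_arm", "body": {
  "rows": [
    [-0.3, -0.1, -0.2, 0, 0, 0, 1],
    [-0.65, -0.2, -0.4, 0, 0, 0, 1],
    [-1, -0.3, -0.5, 0, 0, 0, 1]
  ]
}}

```text
t: 1.72
ee_pos: [0.3038, 0.3195, 0.3991]
tcp_rot: [0.0, 0.545, 0.839, 0.0]
force: [-0.5, 0.8, 0.7]
grip_width: 0.204
grip_force: 0.0
```

Request:
{"method": "jog_arm", "body": {
  "rows": [
    [-0.35, 0, 0, 0, 0, 0, 1],
    [-0.7, 0, 0, 0, 0, 0, 1],
    [-1, 0, 0, 0, 0, 0, 1]
  ]
}}

```text
t: 1.97
ee_pos: [0.3522, 0.2081, 0.3984]
tcp_rot: [0.0, 0.545, 0.838, 0.0]
force: [0.6, 0.7, 0.5]
grip_width: 0.01
grip_force: 0.0
```

Request:
{"method": "jog_arm", "body": {
  "rows": [
    [-0.35, 0, 0, 0, 0, 0, 1],
    [-0.7, 0, 0, 0, 0, 0, 1],
    [-1, 0, 0, 0, 0, 0, 1]
  ]
}}

```text
t: 2.22
ee_pos: [0.4007, 0.098, 0.3981]
tcp_rot: [0.0, 0.545, 0.838, 0.0]
force: [1.2, 1.2, -0.1]
grip_width: 0.006
grip_force: 0.0
```

Request:
{"method": "jog_arm", "body": {
  "rows": [
    [-0.35, 0, 0, 0, 0, 0, 1],
    [-0.7, 0, 0, 0, 0, 0, 1],
    [-0.9, 0, 0, 0, 0, 0, 1],
    [-1, 0, 0, 0, 0, 0, 1],
    [-1, 0, 0, 0, 0, 0, 1],
    [-1, 0, 0, 0, 0, 0, 1]
  ]
}}

```text
t: 2.72
ee_pos: [0.4484, -0.0095, 0.3977]
tcp_rot: [-0.001, 0.547, 0.837, -0.0]
force: [-0.5, 0.1, -0.7]
grip_width: 0.008
grip_force: 0.0
```

```bash
python3 -c "
from h import *;where()"
```

```text
t 2.7167 stand-frame tcp [0.0069 0.1426 0.3977] tool axes in stand frame [[0.0, 1.0, -0.001], [1.0, -0.0, 0.001], [0.001, -0.001, -1.0]] F [-0.4738  0.149  -0.6787] 0.008195406992879751
```

Request:
{"method": "jog_arm", "body": {
  "rows": [
    [-0.3, -0.06, 0, 0, 0, 0, 1],
    [-0.6, -0.06, 0.1, 0, 0, 0, 1],
    [-0.647, -0.06, 0.3, 0, 0, 0, 1],
    [-0.647, -0.06, 0.5, 0, 0, 0, 1],
    [-0.647, -0.06, 0.7, 0, 0, 0, 1],
    [-0.647, -0.06, 0.85, 0, 0, 0, 1],
    [-0.647, -0.06, 0.939, 0, 0, 0, 1],
    [-0.647, -0.06, 0.939, 0, 0, 0, 1],
    [-0.647, -0.06, 0.939, 0, 0, 0, 1]
  ]
}}

```text
t: 3.47
ee_pos: [0.4733, -0.0828, 0.2857]
tcp_rot: [-0.0, 0.546, 0.838, 0.0]
force: [1.0, 0.8, 0.8]
grip_width: 0.004
grip_force: 0.0
```

```bash
python3 -c "
from h import *;where()
from station import manip
import cv2
a=manip.get_image('scene')[:,:,::-1];cv2.imwrite('pics/s1.png',cv2.resize(a[120:330,180:460],None,fx=2.8,fy=2.8,interpolation=cv2.INTER_CUBIC))"
```

```text
t 3.4667 stand-frame tcp [0.0002 0.0655 0.2857] tool axes in stand frame [[-0.002, 1.0, -0.0], [1.0, 0.002, 0.0], [0.0, -0.0, -1.0]] F [0.9714 0.8382 0.8006] 0.004095576835362943
```

View pics/s1.png

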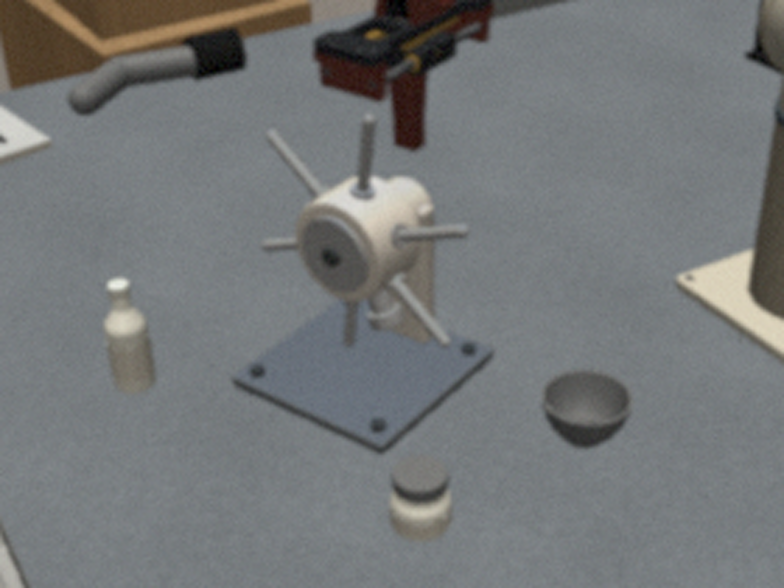

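Request:
{"method": "jog_arm", "body": {
  "rows": [
    [-0.1, 0, 0, 0, 0, 0, 1],
    [-0.17, 0, 0, 0, 0, 0, 1],
    [-0.22, 0.01, 0, 0, 0, 0, 1],
    [-0.27, 0.01, 0.0, 0, 0, 0, 1],
    [-0.32, 0, 0, 0, 0, 0, 1],
    [-0.37, 0, 0, 0, 0, 0, 1],
    [-0.43, 0, 0, 0, 0, 0, 1],
    [-0.49, 0, 0, 0, 0, 0, 1],
    [-0.55, 0, 0.005, 0, 0, 0, 1],
    [-0.61, 0, 0.012, 0, 0, 0, 1],
    [-0.67, 0, 0.02, 0, 0, 0, 1],
    [-0.73, 0, 0.035, 0, 0, 0, 1],
    [-0.787, 0, 0.054, 0, 0, 0, 1],
    [-0.85, 0, 0.08, 0, 0, 0, 1],
    [-0.915, 0, 0.108, 0, 0, 0, 1],
    [-0.955, 0, 0.13, 0, 0, 0, 1],
    [-0.991, 0, 0.153, 0, 0, 0, 1]
  ]
}}

```text
t: 4.93
ee_pos: [0.5213, -0.1935, 0.2667]
tcp_rot: [0.0, 0.547, 0.837, -0.0]
force: [-2.7, 1.3, 1.8]
grip_width: 0.005
grip_force: 1.2
```

```bash
python3 -c "
from h import *;where()"
```

```text
t 4.9333 stand-frame tcp [-0.0003 -0.0553  0.2667] tool axes in stand frame [[0.001, 1.0, -0.0], [1.0, -0.001, -0.0], [-0.0, -0.0, -1.0]] F [-2.6936  1.3461  1.7788] 0.005067685825790495
```

Request:
{"method": "jog_arm", "body": {
  "rows": [
    [-0.07, 0, 0.05, 0, 0, 0, 1],
    [-0.139, 0, 0.105, 0, 0, 0, 1],
    [-0.18, 0, 0.15, 0, 0, 0, 1],
    [-0.224, 0, 0.193, 0, 0, 0, 1],
    [-0.25, 0, 0.227, 0, 0, 0, 1],
    [-0.277, 0, 0.261, 0, 0, 0, 1],
    [-0.277, 0, 0.261, 0, 0, 0, 1],
    [-0.27, 0, 0.1, 0, 0, 0, 1],
    [-0.27, 0, -0.2, 0, 0, 0, 1],
    [-0.27, 0, -0.5, 0, 0, 0, 1],
    [-0.27, 0, -0.65, 0, 0, 0, 1],
    [-0.2, 0, -0.65, 0, 0, 0, 1],
    [0.1, 0, -0.65, 0, 0, 0, 1],
    [0.4, 0, -0.65, 0, 0, 0, 1],
    [0.7, 0, -0.65, 0, 0, 0, 1],
    [0.9, 0, -0.65, 0, 0, 0, 1],
    [0.99, 0, -0.65, 0, 0, 0, 1],
    [0.99, 0, -0.65, 0, 0, 0, 1]
  ]
}}

```text
t: 6.43
ee_pos: [0.4719, -0.0822, 0.3444]
tcp_rot: [-0.001, 0.546, 0.838, -0.0]
force: [0.1, -0.7, -0.6]
grip_width: 0.007
grip_force: 0.0
```

```bash
python3 -c "
from h import *;where()
from station import manip
import cv2
a=manip.get_image('scene')[:,:,::-1];cv2.imwrite('pics/s2.png',cv2.resize(a[120:330,180:460],None,fx=2.8,fy=2.8,interpolation=cv2.INTER_CUBIC))
c=manip.calibration('scene')
for d in(40,45,50,55,60):print(d,[((proj(c,spoke(S0,np.radians(d),np.radians(60*i)))[0]-[180,120])*2.8).round() for i in range(6)])"
```

```text
t 6.4333 stand-frame tcp [-0.0008  0.0665  0.3444] tool axes in stand frame [[-0.002, 1.0, -0.001], [1.0, 0.002, 0.001], [0.001, -0.001, -1.0]] F [ 0.0555 -0.7245 -0.6282] 0.007151168388130173
40 [array([282., 119.]), array([258., 221.]), array([328., 331.]), array([431., 355.]), array([472., 258.]), array([393., 131.])]
45 [array([276., 124.]), array([261., 232.]), array([337., 337.]), array([439., 351.]), array([470., 247.]), array([382., 124.])]
50 [array([271., 131.]), array([264., 242.]), array([345., 343.]), array([445., 347.]), array([467., 235.]), array([372., 118.])]
55 [array([266., 138.]), array([268., 252.]), array([354., 348.]), array([451., 341.]), array([462., 223.]), array([362., 114.])]
60 [array([262., 145.]), array([273., 262.]), array([363., 352.]), array([457., 335.]), array([458., 211.]), array([352., 110.])]
```

View pics/s2.png

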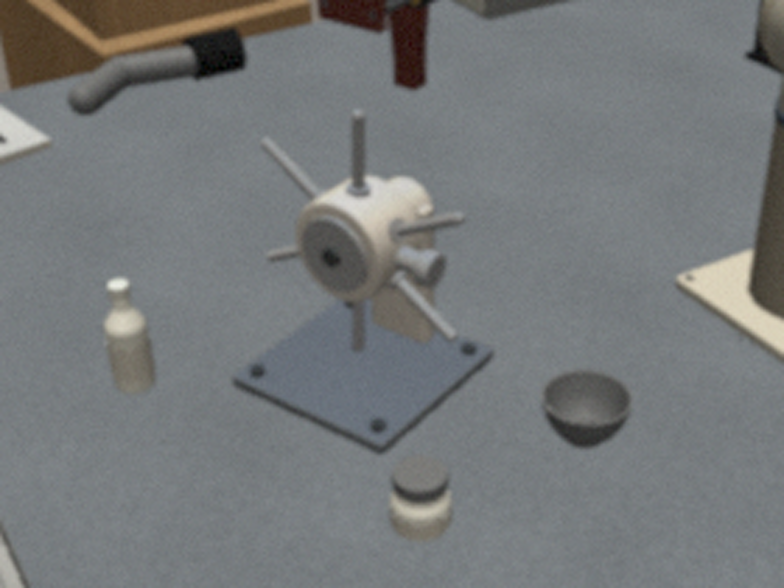

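Request:
{"method": "jog_arm", "body": {
  "rows": [
    [0, 0, 0.25, 0, 0, 0, 1],
    [0, 0, 0.45, 0, 0, 0, 1],
    [-0.1, 0, 0.5, 0, 0, 0, 1],
    [-0.2, 0, 0.5, 0, 0, 0, 1],
    [-0.27, 0, 0.5, 0, 0, 0, 1],
    [-0.32, 0, 0.5, 0, 0, 0, 1],
    [-0.37, 0, 0.5, 0, 0, 0, 1],
    [-0.43, 0, 0.5, 0, 0, 0, 1],
    [-0.49, 0, 0.5, 0, 0, 0, 1],
    [-0.55, 0, 0.505, 0, 0, 0, 1],
    [-0.61, 0, 0.512, 0, 0, 0, 1],
    [-0.67, 0, 0.52, 0, 0, 0, 1],
    [-0.73, 0, 0.535, 0, 0, 0, 1],
    [-0.787, 0, 0.554, 0, 0, 0, 1],
    [-0.85, 0, 0.58, 0, 0, 0, 1],
    [-0.915, 0, 0.608, 0, 0, 0, 1],
    [-0.955, 0, 0.63, 0, 0, 0, 1],
    [-0.991, 0, 0.653, 0, 0, 0, 1]
  ]
}}

```text
t: 7.98
ee_pos: [0.5213, -0.1936, 0.2663]
tcp_rot: [0.0, 0.547, 0.837, -0.0]
force: [0.4, 1.0, 2.4]
grip_width: 0.006
grip_force: 1.0
```

Request:
{"method": "jog_arm", "body": {
  "rows": [
    [-0.07, 0, 0.05, 0, 0, 0, 1],
    [-0.139, 0, 0.105, 0, 0, 0, 1],
    [-0.18, 0, 0.15, 0, 0, 0, 1],
    [-0.224, 0, 0.193, 0, 0, 0, 1],
    [-0.25, 0, 0.227, 0, 0, 0, 1],
    [-0.277, 0, 0.261, 0, 0, 0, 1],
    [-0.277, 0, 0.261, 0, 0, 0, 1],
    [-0.27, 0, 0.1, 0, 0, 0, 1],
    [-0.27, 0, -0.2, 0, 0, 0, 1],
    [-0.27, 0, -0.5, 0, 0, 0, 1],
    [-0.27, 0, -0.65, 0, 0, 0, 1],
    [-0.2, 0, -0.65, 0, 0, 0, 1],
    [0.1, 0, -0.65, 0, 0, 0, 1],
    [0.4, 0, -0.65, 0, 0, 0, 1],
    [0.6, 0, -0.65, 0, 0, 0, 1],
    [0.8, 0, -0.65, 0, 0, 0, 1],
    [0.8, 0, -0.65, 0, 0, 0, 1]
  ]
}}

```text
t: 9.4
ee_pos: [0.4797, -0.1017, 0.3434]
tcp_rot: [-0.002, 0.546, 0.838, -0.0]
force: [0.8, 0.4, 0.1]
grip_width: 0.005
grip_force: 0.0
```

```bash
python3 -c "
from h import *;where()
from station import manip
import cv2
a=manip.get_image('scene')[:,:,::-1];cv2.imwrite('pics/s3.png',cv2.resize(a[120:330,180:460],None,fx=2.8,fy=2.8,interpolation=cv2.INTER_CUBIC))"
```

```text
t 9.4 stand-frame tcp [-0.0015  0.0456  0.3434] tool axes in stand frame [[-0.002, 1.0, -0.002], [1.0, 0.002, 0.003], [0.003, -0.002, -1.0]] F [0.7579 0.3675 0.0603] 0.0054888066018764494
```

View pics/s3.png

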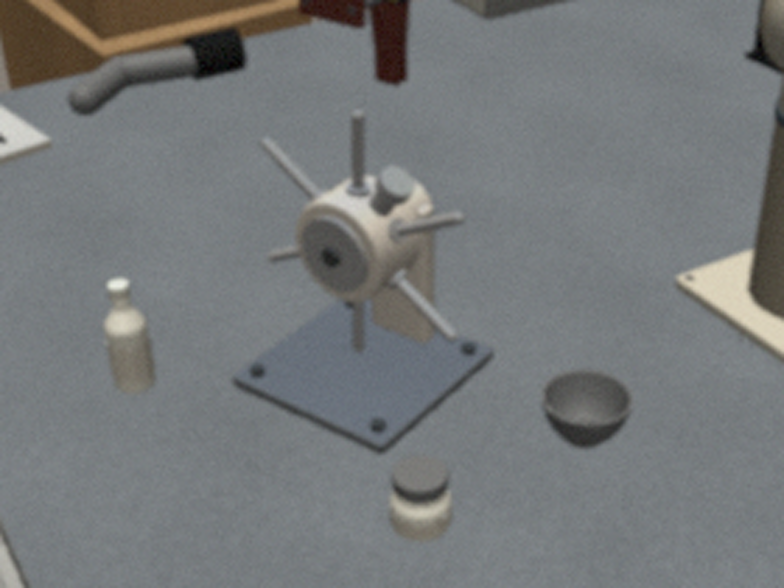

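Request:
{"method": "jog_arm", "body": {
  "rows": [
    [0, 0, 0.25, 0, 0, 0, 1],
    [0, 0, 0.45, 0, 0, 0, 1],
    [0, 0, 0.5, 0, 0, 0, 1],
    [-0.06, 0, 0.5, 0, 0, 0, 1],
    [-0.12, 0, 0.5, 0, 0, 0, 1],
    [-0.17, 0, 0.5, 0, 0, 0, 1],
    [-0.22, 0, 0.5, 0, 0, 0, 1],
    [-0.28, 0, 0.5, 0, 0, 0, 1],
    [-0.35, 0, 0.505, 0, 0, 0, 1],
    [-0.42, 0, 0.512, 0, 0, 0, 1],
    [-0.478, 0, 0.52, 0, 0, 0, 1],
    [-0.54, 0, 0.535, 0, 0, 0, 1],
    [-0.595, 0, 0.554, 0, 0, 0, 1],
    [-0.65, 0, 0.577, 0, 0, 0, 1],
    [-0.69, 0, 0.594, 0, 0, 0, 1],
    [-0.723, 0, 0.608, 0, 0, 0, 1],
    [-0.723, 0, 0.608, 0, 0, 0, 1],
    [-0.71, 0, 0.45, 0, 0, 0, 1],
    [-0.71, 0, 0.2, 0, 0, 0, 1],
    [-0.71, 0, -0.1, 0, 0, 0, 1]
  ]
}}

```text
t: 11.12
ee_pos: [0.5154, -0.1826, 0.3555]
tcp_rot: [-0.002, 0.547, 0.837, -0.001]
force: [1.3, 0.1, 0.6]
grip_width: 0.008
grip_force: 0.0
```

Request:
{"method": "jog_arm", "body": {
  "rows": [
    [0.2, 0, -0.3, 0, 0, 0, 1],
    [0.5, 0, -0.5, 0, 0, 0, 1],
    [0.8, 0, -0.5, 0, 0, 0, 1],
    [1, 0, -0.5, 0, 0, 0, 1],
    [1, 0, -0.5, 0, 0, 0, 1],
    [1, 0, -0.5, 0, 0, 0, 1]
  ]
}}

```text
t: 11.62
ee_pos: [0.4681, -0.0724, 0.417]
tcp_rot: [0.001, 0.546, 0.838, -0.0]
force: [0.2, -0.2, -0.8]
grip_width: 0.001
grip_force: 0.0
```

```bash
python3 -c "
from h import *;where()
from station import manip
import cv2
for n,s,o in(('scene',2.8,(180,120)),('top',2.6,(290,140))):
  a=manip.get_image(n)[:,:,::-1];x,y=o;cv2.imwrite(f'pics/{n}4.png',cv2.resize(a[y:y+210,x:x+280],None,fx=s,fy=s,interpolation=cv2.INTER_CUBIC))
  c=manip.calibration(n)
  for d in(-5,0,5):print(n,d,[((proj(c,spoke(S0,np.radians(d),np.radians(30+60*i)))[0]-o)*s).round() for i in range(6)])"
```

```text
t 11.6167 stand-frame tcp [-0.0003  0.077   0.417 ] tool axes in stand frame [[-0.002, 1.0, 0.001], [1.0, 0.002, -0.001], [-0.001, 0.001, -1.0]] F [ 0.1554 -0.1992 -0.8416] 0.0013067924005457062
scene -5 [array([305., 108.]), array([254., 191.]), array([304., 308.]), array([407., 360.]), array([473., 292.]), array([421., 156.])]
scene 0 [array([297., 111.]), array([255., 201.]), array([312., 316.]), array([416., 360.]), array([473., 281.]), array([412., 147.])]
scene 5 [array([289., 114.]), array([256., 211.]), array([320., 324.]), array([424., 358.]), array([473., 270.]), array([402., 138.])]
top -5 [array([494., 298.]), array([552., 260.]), array([450., 298.]), array([302., 365.]), array([228., 409.]), array([315., 380.])]
top 0 [array([506., 292.]), array([548., 261.]), array([438., 303.]), array([291., 371.]), array([228., 409.]), array([329., 374.])]
top 5 [array([516., 287.]), array([543., 262.]), array([425., 308.]), array([281., 376.]), array([230., 410.]), array([344., 368.])]
```

View pics/scene4.png

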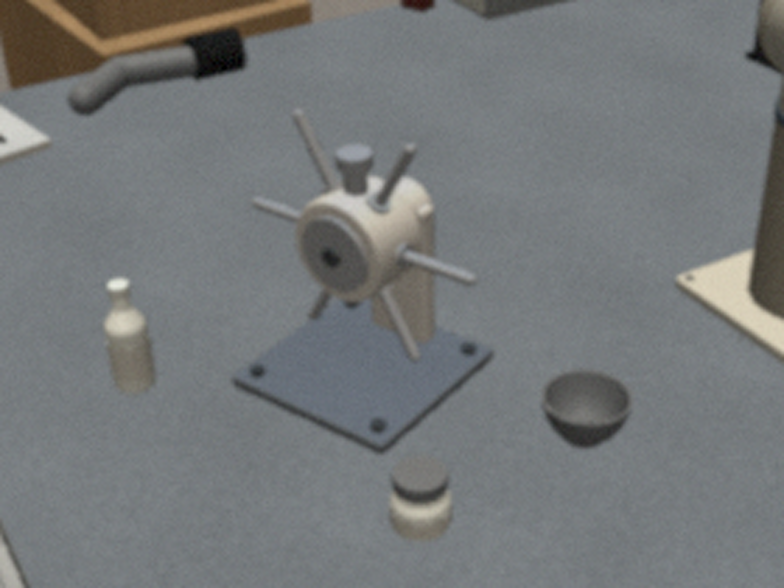

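View pics/top4.png

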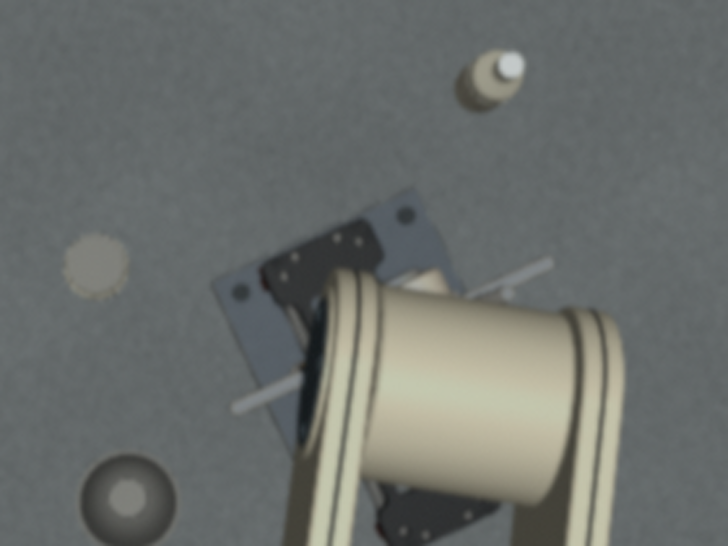

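```bash
python3 -c "
from station import manip;print(manip.finish_job())"
```

```text
the job is handed in; nothing more can be done
None
```

The job is handed in, with no verdict returned: the last scene picture puts the neck within about 1 degree of straight up after three spoke pushes, with the stand and the bottle, jar and bowl showing no shift and the arm clear of everything.

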